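Wind the syringe press up to the plunger

TASK

Two hand-cranked syringe presses stand on the lab bench and one of them holds a large syringe. Wind that press's handwheel clockwise by its crank knob until the pusher block rests against the thumb plate of the syringe's plunger, then let go of the knob. Move the pusher only with the wheel, never pushing it or the plunger directly, and do not push the plunger in by more than a centimetre.

Things in the scene. Friction and masses are not known exactly. Their poses are not given: they have to be found in the camera images.
- press: Fixed syringe press that holds the syringe (its twin's cradle is empty): aluminium base 412 x 92 mm, grey gearbox, on it a level steel handwheel 120 mm across, top 81 mm above the table. Origin on the table under the wheel's vertical axis; x along the slide from wheel to syringe, z up. Nothing on the presses but the knobs is higher than 85 mm. The wheel stays where it is left.
- press_knob: Black upright crank knob on that wheel, round, 23 mm in diameter, 48 mm tall, spinning freely on its pin 48 mm from the wheel's axis. Origin at its centre, 109 mm above the table (it spans 85 to 133 mm); its own yaw means nothing. It takes about 4 N to wind, about 13 N once the pusher presses on the plunger.
- press_pusher: Dark steel block sliding along the press, 25 mm long, 46 mm wide, top 76 mm above the table. Origin at the centre of its front face, which looks along the press's x at the plunger, 50 mm above the table; axes as the press's. Winding the wheel clockwise seen from above moves it along +x, 12 mm per radian (75 mm per turn).
- press_plunger: White plunger of the syringe (clear barrel 31 mm in diameter, clamped in the cradle), ending in a round thumb plate 34 mm in diameter that faces the pusher. Origin at the centre of the plate's face, 50 mm above the table, in line with the pusher's origin; axes as the press's. The gap at the start is 20 to 77 mm. It is stiff: moves only under about 40 N and stays.

How it is judged:
By the outcome, as a careful person would: the job done as asked, in the order asked, and still so for the second after the job is handed in, with the robot touching nothing.
It also fails if it takes over 45 s, if anything falls off the work surface, if the arm or the gripper's body presses on something with over 40 N, if the wrist force passes 120 N, or if a joint passes its speed limit or range.

ROBOT

A 6-joint arm with a two-finger parallel gripper is mounted at the origin on the work surface. World frame = base frame: x ahead of the robot, y to its left, z up, the work surface at z = 0. Lengths are in mm, angles in rad, forces in N, time in s.
With the tool pointing down it reaches from about 400 to 925 mm from the base axis. Payload 12.5 kg.
Tool frame: the origin (TCP) lies between the finger pads; the fingertips stand 19 mm ahead of it and the grasp point (between the pads) is the TCP (env.tips_ahead is the distance from the TCP to the fingertips, in mm); z points along the fingers, y is the line along which they close (so a half turn about z gives the same grasp; the last joint's range is limited). The gripper opens to 95 mm and grips with 3 to 60 N. Pads are 20 mm wide; open, the fingers measure 119 mm over their backs; the gripper's body (75 mm by 180 mm) begins 59 mm behind the grasp point.
Start: joints at [1.07, 0.491, 1.559, -0, 1.092, -0.106], TCP at [240.374, 576.944, 233.661] pointing down, gripper open.
Joint ranges: [-3.1, 3.1], [-0.84, 2.19], [0.05, 2.79], [-1.13, 4.28], [0.06, 2.93], [-2.69, 2.69]. Speed limits (rad/s): [2.22, 2.22, 2.79, 3.14, 3.14, 3.14].

INTERFACE

Orientations are given as [roll, pitch, yaw] about the fixed x, y, z axes, in that order (R = Rz(yaw) Ry(pitch) Rx(roll)).
In Python, from cell import env gives the robot as it stands.
- The arm moves only by the shell command python3 -m crank 'ROWS'. ROWS is JSON, a list of rows, each a list of 5 numbers: the shift along the tool's x, y, z in mm, then the turn about the tool's z in degrees, then the finger opening in mm, from 0 to 95.1. In form: [[dx, dy, dz, yaw, grip], ...]. A call has 1 to 10 rows; each row is the pose to reach, as a shift and turn from the pose commanded when the call began, along the tool's axes at that moment; what a row does not reach only later rows make up. A row lasts 1/12 s, in which the tool goes at most 41.7 mm and 7.16 degrees, less where a joint would pass 70% of its speed; a pose out of reach is approached as far as the arm can. A call with a gripper value outside its range is refused whole. The fingers move at their own pace and stop on an object; the grip force is fixed at half the most. Time passes only in rows, so rows that repeat a pose let the fingers close. It gives the time, the measured TCP pose, the force, the opening and the grip force at its end, in the units of the state.
- env.state(): the state, without advancing time (a new reading comes with each control period).
- env.read_camera(name): name is "scene" or "top" or "wrist"; returns a dict with "img" (400x640x3 uint8, blue, green, red), "K" (3x3 intrinsics, pixels), "pose" (4x4, takes a point from camera to world coordinates). Camera axes: x right, y down, z forward; pixel columns grow to the right and rows downward; lengths in mm; the calibration is good to about 2 mm. A picture is of the moment at which its call begins. There is no depth.
- env.job_done(): hands the job in; it is judged then, once.
The state is a dict: "t": time; "joints": joint angles; "qvel": joint speeds; "tau": joint torques, N m; "eef_pos": TCP position; "tcp_rot": TCP orientation; "ft_force": force on the tool from outside, world axes, zero at the start; "moment": the same for the moment, N m; "opening": opening from 0.0 (shut) to 1.0 (fully open); "grip_force": force on a finger pad.
Only numpy, scipy, OpenCV 4.12 (cv2) and the standard library are available. Lean on these libraries where they do the work, as an engineer would, in place of code of your own. Each camera call takes 0.05 s, during which the arm holds its last target. There are 200 camera calls.

## Working session

There is one attempt and no reset: what is moved stays moved. The work goes in short steps, Python scripts to look and compute and a shell command to move; the robot and the scene stay as the last step left them, time stands still between calls to the robot, and variables do not carry over. Pictures are saved under pics/ and viewed, at most 10 in all, crops included, and the job is handed in when it is done.

```bash
mkdir -p pics; ls; python3 - <<'E'
from cell import env
import cv2
for n in("top","scene"):
    c=env.read_camera(n); cv2.imwrite(f"pics/{n}1.png",c["img"]); print(n,c["K"].round(1).tolist(),c["pose"].round(3).tolist())
s=env.state(); print(s["t"],s["eef_pos"],s["tcp_rot"])
E
```

```text
pics
top [[423.5, 0.0, 313.7], [0.0, 423.5, 202.3], [0.0, 0.0, 1.0]] [[0.019, -0.994, 0.106, 462.297], [-0.998, -0.024, -0.051, 30.249], [0.053, -0.104, -0.993, 782.212], [0.0, 0.0, 0.0, 1.0]]
scene [[376.9, 0.0, 315.1], [0.0, 376.9, 207.5], [0.0, 0.0, 1.0]] [[0.404, 0.569, -0.716, 1090.882], [0.915, -0.256, 0.313, -202.755], [-0.005, -0.782, -0.624, 540.431], [0.0, 0.0, 0.0, 1.0]]
0.1 [240.29837461 576.77515638 233.15076388] [-3.14068319e+00 -7.27091288e-05  2.74680574e+00]
```

View pics/top1.png

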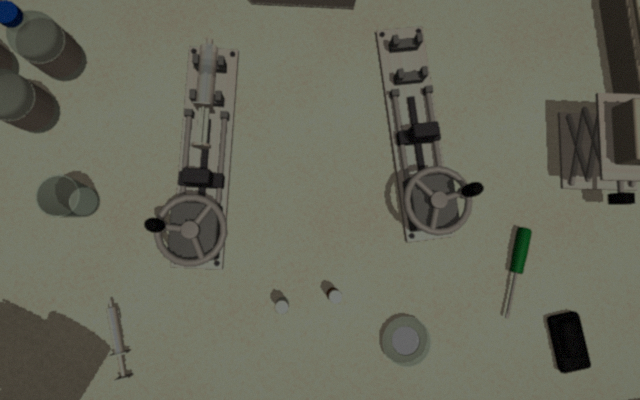

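View pics/scene1.png

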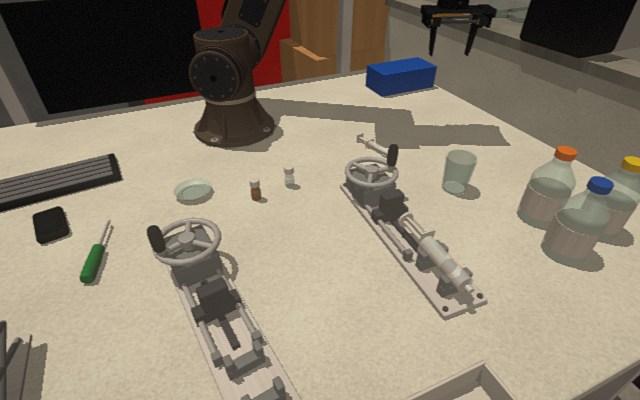

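The left press in the top view holds the syringe: hub at about (190,230), black knob at (154,225), pusher at about (200,178), and thumb plate at about (201,147). I'll measure on an enlarged crop.

```bash
cat > h.py <<'E'
import numpy as np
def px(c,u,v,z):
    d=c["pose"][:3,:3]@np.linalg.inv(c["K"])@[u,v,1]; o=c["pose"][:3,3]
    return (o+d*(z-o[2])/d[2])
def proj(c,p):
    q=c["pose"][:3,:3].T@(np.array(p)-c["pose"][:3,3]); q=c["K"]@q; return q[:2]/q[2]
E
python3 - <<'E'
from cell import env
from h import *
import cv2
c=env.read_camera("top"); im=c["img"][120:280,130:250]
im=cv2.convertScaleAbs(im,alpha=1.6); cv2.imwrite("pics/crop1.png",cv2.resize(im,None,fx=3.7,fy=3.7,interpolation=cv2.INTER_CUBIC))
for n,u,v,z in(("hub",190,230,81),("knob",154,225,109),("base far L",189,47,10),("base far R",239,51,10),("nearR",222,268,10)):print(n,px(c,u,v,z).round(1))
E
```

```text
hub [486.6 195.7  81. ]
knob [492.2 244.9 109. ]
base far L [832.2 231.1  10. ]
base far R [828.4 137.7  10. ]
nearR [422.4 152.8  10. ]
```

View pics/crop1.png

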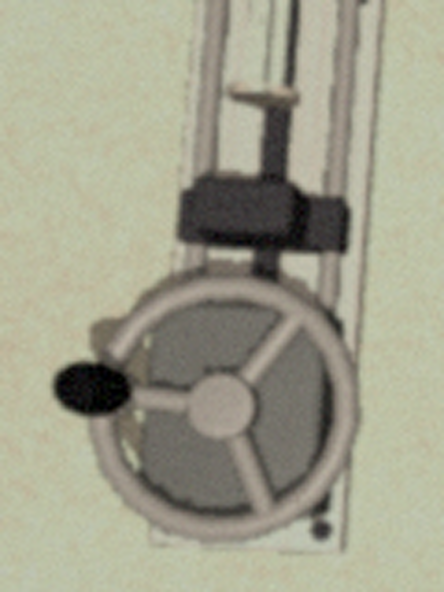

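```bash
python3 - <<'E'
from cell import env
from h import *
c=env.read_camera("top")
f=lambda x,y:(130+(x+.5)/3.7-.5,120+(y+.5)/3.7-.5)
y=np.radians(-2.1);ex=np.array([np.cos(y),np.sin(y)]);hub=px(c,*f(221,405),81)[:2]
for n,a,b,z in(("knob",92,388,109),("pushL",202,174,76),("pushR",292,180,76),("plate",264,95,50),("plate top",263,86,67),("plate bot",268,106,33)):
    p=px(c,*f(a,b),z);d=p[:2]-hub;print(n,p.round(1),"press xy",(d@ex).round(1),(ex[0]*d[1]-ex[1]*d[0]).round(1))
s=env.state();print(hub,s["t"],s["eef_pos"],s["opening"])
w=env.read_camera("wrist");print(w["pose"].round(2).tolist())
E
```

```text
knob [493.  244.2 109. ] press xy 3.3 47.5
pushL [591.9 211.5  76. ] press xy 103.3 18.5
pushR [590.3 171.4  76. ] press xy 103.1 -21.7
plate [635.2 191.4  50. ] press xy 147.3 -0.1
plate top [635.4 188.3  67. ] press xy 147.6 -3.2
plate bot [633.8 193.   33. ] press xy 145.9 1.5
[488.01999936 196.83743146] 0.2 [240.3270477  576.81548565 233.28927031] 0.9957288139558297
[[0.38, 0.89, 0.25, 170.95], [0.92, -0.37, -0.1, 606.96], [-0.0, 0.27, -0.96, 384.54], [0.0, 0.0, 0.0, 1.0]]
```

Press x axis is about −2° from world x, the hub is near (488,197), the knob is at (493,244) and the gap is about 44 mm. The knob radius comes out at 47.6 (48 given), and the press lateral offsets are about 0, so the measurement holds. Next I move above the knob and align the tool axes with the world (tool x = −X, tool y = +Y).

```bash
python3 -m crank '[[-36,-21,0,-3,95],[-72,-42,0,-6,95],[-108,-63,0,-9,95],[-144,-84,0,-12,95],[-180,-105,0,-15,95],[-216,-126,0,-18,95],[-252,-147,0,-21,95],[-288,-168,0,-22.6,95],[-325,-189,0,-22.6,95],[-362,-210,0,-22.6,95]]'; python3 -m crank '[[0,0,0,0,95],[0,0,0,0,95],[0,0,0,0,95]]'
python3 - <<'E'
from cell import env
from h import *
import cv2
c=env.read_camera("wrist");cv2.imwrite("pics/w1.png",c["img"])
print(proj(c,[493,244,133]),proj(c,[493,244,109]),proj(c,[488,197,81]))
s=env.state();print(s["t"],s["eef_pos"],s["tcp_rot"])
E
```

```text
t: 1.08
eef_pos: [493.5, 243.5, 233.8]
tcp_rot: [3.141, 0.0, 3.141]
ft_force: [1.0, 0.8, -0.0]
opening: 0.997
grip_force: 0.0
t: 1.33
eef_pos: [492.4, 245.4, 233.5]
tcp_rot: [3.141, -0.0, 3.14]
ft_force: [0.6, -0.4, 0.0]
opening: 1.001
grip_force: 0.0
[313.7778716  213.03097912] [314.03456494 205.78684719] [269.08950108 193.99277509]
1.3833 [492.02281924 245.94693376 233.57817438] [ 3.14142241e+00 -3.71719275e-04 -3.14141755e+00]
```

View pics/w1.png

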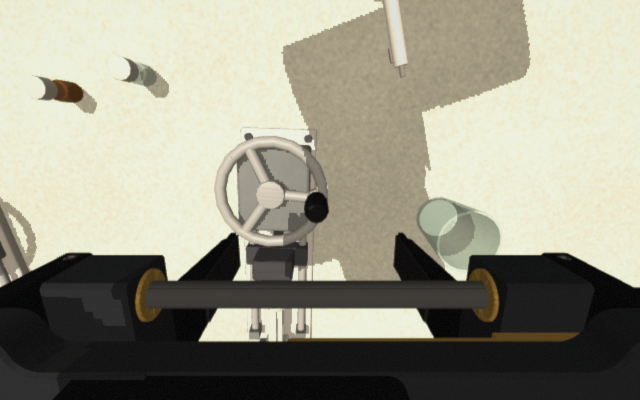

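The wrist view shows the knob at (316,207), predicted (314,208), and the hub at (270,194). That agrees to about 2 mm, so I descend and grip.

```bash
python3 -m crank '[[0,0,35,0,95],[0,0,70,0,95],[0,0,100,0,95],[0,0,120,0,95],[0,0,120,0,95],[0,0,120,0,60],[0,0,120,0,20],[0,0,120,0,10],[0,0,120,0,10],[0,0,120,0,10]]'; python3 -m crank '[[0,0,0,0,10],[0,0,0,0,10],[0,0,0,0,10]]'
```

```text
t: 2.22
eef_pos: [492.9, 245.6, 114.7]
tcp_rot: [3.141, 0.002, 3.141]
ft_force: [0.4, 1.4, -0.2]
opening: 0.71
grip_force: 0.0
t: 2.47
eef_pos: [492.7, 245.3, 113.9]
tcp_rot: [3.141, 0.0, 3.141]
ft_force: [0.6, 0.6, -0.2]
opening: 0.494
grip_force: 0.0
```

```bash
python3 -m crank '[[0,0,0,0,10],[0,0,0,0,10],[0,0,0,0,10],[0,0,0,0,10],[0,0,0,0,10],[0,0,0,0,10]]'
python3 - <<'E'
import numpy as np
# hub (488,197): tabulate shifts for circle starting at knob angle
h=np.array([488,197.]);r=48;a0=np.arctan2(245.3-197,492.7-488);p0=h+r*np.array([np.cos(a0),np.sin(a0)])
for k in range(0,290,10):
    a=a0-np.radians(k);d=h+r*np.array([np.cos(a),np.sin(a)])-p0;print(k,round(-d[0],1),round(d[1],1),end=' | ')
E
```

```text
t: 2.97
eef_pos: [492.5, 245.0, 113.6]
tcp_rot: [-3.141, -0.0, 3.141]
ft_force: [-0.5, -5.6, 0.7]
opening: 0.232
grip_force: 30.0
0 -0.0 0.0 | 10 -8.2 -1.5 | 20 -16.1 -4.5 | 30 -23.3 -8.7 | 40 -29.6 -14.2 | 50 -34.9 -20.6 | 60 -39.0 -27.9 | 70 -41.8 -35.8 | 80 -43.2 -44.1 | 90 -43.1 -52.4 | 100 -41.6 -60.6 | 110 -38.7 -68.5 | 120 -34.4 -75.7 | 130 -29.0 -82.0 | 140 -22.5 -87.4 | 150 -15.2 -91.5 | 160 -7.3 -94.3 | 170 0.9 -95.6 | 180 9.3 -95.5 | 190 17.5 -94.0 | 200 25.4 -91.1 | 210 32.6 -86.8 | 220 38.9 -81.4 | 230 44.2 -74.9 | 240 48.3 -67.6 | 250 51.1 -59.7 | 260 52.5 -51.5 | 270 52.4 -43.1 | 280 50.9 -34.9 |
```

Gripped. I wind the first 60° slowly and check the force.

```bash
python3 -m crank '[[-4,-1,0,0,10],[-8,-2,0,0,10],[-12,-3.5,0,0,10],[-16,-5,0,0,10],[-20,-7,0,0,10],[-23.3,-9,0,0,10],[-26.5,-11.7,0,0,10],[-29.6,-14.7,0,0,10],[-32.3,-17.9,0,0,10],[-34.9,-21,0,0,10]]'
```

```text
t: 3.8
eef_pos: [527.4, 224.0, 113.6]
tcp_rot: [-3.142, -0.001, 3.141]
ft_force: [-7.4, -0.6, 4.7]
opening: 0.234
grip_force: 30.0
```

```bash
python3 -m crank '[[-2,-3.5,0,0,10],[-3.5,-7.2,0,0,10],[-6.3,-15,0,0,10],[-7.5,-23.4,0,0,10],[-7.3,-31.8,0,0,10],[-5.9,-40,0,0,10],[-3,-47.9,0,0,10],[1.3,-55.1,0,0,10],[6.6,-61.4,0,0,10],[13,-66.8,0,0,10]]'
```

```text
t: 4.63
eef_pos: [515.3, 157.8, 113.6]
tcp_rot: [3.14, 0.002, 3.141]
ft_force: [-2.0, 11.3, -1.8]
opening: 0.231
grip_force: 30.0
```

```bash
python3 -m crank '[[0.3,0.5,0,0,10],[3.5,-1.3,0,0,10],[7.3,-3,0,0,10],[11.2,-4.5,0,0,10],[15.1,-5.7,0,0,10],[19.2,-6.4,0,0,10],[23.2,-6.9,0,0,10],[27.4,-7,0,0,10],[31.4,-6.8,0,0,10],[31.4,-6.8,0,0,10]]'
python3 - <<'E'
from cell import env
from h import *
import cv2
c=env.read_camera("top");im=cv2.convertScaleAbs(c["img"][100:280,130:280],alpha=1.6);cv2.imwrite("pics/t2.png",cv2.resize(im,None,fx=3.3,fy=3.3,interpolation=cv2.INTER_CUBIC))
s=env.state();print(s["ft_force"],s["eef_pos"])
E
```

```text
t: 5.47
eef_pos: [483.3, 149.5, 113.6]
tcp_rot: [-3.14, 0.001, -3.141]
ft_force: [0.4, -11.5, -0.2]
opening: 0.234
grip_force: 30.0
[  0.49015765 -12.33927051  -0.15721538] [483.30837453 149.50931925 113.6346376 ]
```

View pics/t2.png

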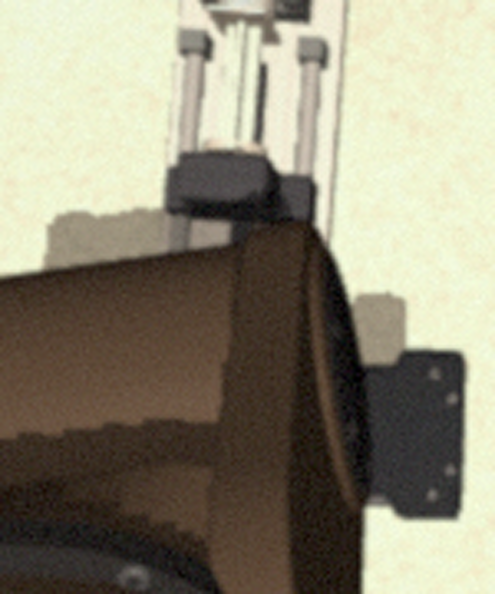

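The pusher, at about (230,155) in the crop, is only a few mm from the plate rim at (235,147). I've wound about 180° (37.7 mm), so I continue in small steps and watch the tangential force.

```bash
python3 -m crank '[[1.5,-0.7,0,0,10],[3.2,-0.5,0,0,10],[4.9,-0.2,0,0,10],[6.6,0.2,0,0,10],[8.2,0.6,0,0,10],[8.2,0.6,0,0,10]]'; python3 -m crank '[[2,0.6,0,0,10],[4,1.4,0,0,10],[4,1.4,0,0,10],[4,1.4,0,0,10]]'
```

```text
t: 6.02
eef_pos: [475.2, 150.8, 113.6]
tcp_rot: [-3.141, 0.001, 3.142]
ft_force: [1.3, -6.1, -1.6]
opening: 0.234
grip_force: 30.0
t: 6.35
eef_pos: [471.0, 152.2, 113.6]
tcp_rot: [-3.141, -0.0, -3.142]
ft_force: [-0.1, -7.0, -0.0]
opening: 0.229
grip_force: 30.0
```

```bash
python3 -m crank '[[1,0.4,0,0,10],[2,0.8,0,0,10],[2,0.8,0,0,10],[2,0.8,0,0,10]]'
```

```text
t: 6.68
eef_pos: [469.1, 152.9, 113.6]
tcp_rot: [-3.141, -0.0, 3.142]
ft_force: [-0.6, -6.5, -0.3]
opening: 0.234
grip_force: 30.0
```

```bash
python3 -m crank '[[1.2,0.1,0,0,10],[2.4,0.6,0,0,10],[2.4,0.6,0,0,10],[2.4,0.6,0,0,10]]'; python3 -m crank '[[1.2,0.6,0,0,10],[2.2,1.1,0,0,10],[2.2,1.1,0,0,10],[2.2,1.1,0,0,10]]'
python3 - <<'E'
from cell import env
import cv2
c=env.read_camera("top");im=cv2.convertScaleAbs(c["img"][130:180,165:240],alpha=2);cv2.imwrite("pics/t3.png",cv2.resize(im,None,fx=8,fy=8,interpolation=cv2.INTER_CUBIC))
E
```

```text
t: 7.02
eef_pos: [466.9, 153.9, 113.6]
tcp_rot: [-3.141, 0.001, 3.142]
ft_force: [1.4, -5.4, -2.2]
opening: 0.238
grip_force: 30.0
t: 7.35
eef_pos: [465.6, 154.6, 113.7]
tcp_rot: [-3.141, 0.002, -3.142]
ft_force: [6.8, -10.1, -5.1]
opening: 0.235
grip_force: 30.0
```

View pics/t3.png

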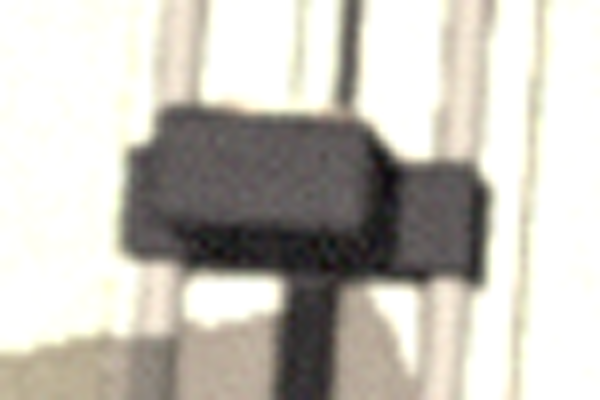

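The plate is now hidden behind the pusher's top edge (y≈110 in the crop), and the tangential force rose from about 4 to 11 N with the tool lagging. That points to contact, so I nudge slightly further to confirm.

```bash
python3 -m crank '[[0.8,0.4,0,0,10],[1.6,0.8,0,0,10],[1.6,0.8,0,0,10],[1.6,0.8,0,0,10],[1.6,0.8,0,0,10]]'
```

```text
t: 7.82
eef_pos: [464.3, 155.2, 113.7]
tcp_rot: [-3.141, 0.003, -3.142]
ft_force: [7.7, -11.8, -6.4]
opening: 0.234
grip_force: 30.0
```

Force is now about 12–13 N tangential, so the pusher is in contact. I relax the stored load, then open and retreat straight up.

```bash
python3 -m crank '[[-0.3,-0.4,0,0,10],[-0.6,-0.8,0,0,10],[-0.6,-0.8,0,0,10],[-0.6,-0.8,0,0,10]]'
```

```text
t: 8.15
eef_pos: [464.7, 154.9, 113.7]
tcp_rot: [-3.142, 0.003, 3.141]
ft_force: [6.7, -6.0, -5.4]
opening: 0.234
grip_force: 30.0
```

```bash
python3 -m crank '[[-0.5,-0.4,0,0,10],[-0.5,-0.4,0,0,10],[-0.5,-0.4,0,0,30],[-0.5,-0.4,0,0,60],[-0.5,-0.4,0,0,70],[-0.5,-0.4,0,0,70],[-0.5,-0.4,0,0,70],[-0.5,-0.4,0,0,70]]'
```

```text
t: 8.82
eef_pos: [463.7, 154.9, 113.7]
tcp_rot: [3.141, 0.0, 3.141]
ft_force: [0.0, 1.4, -0.1]
opening: 0.596
grip_force: 0.0
```

```bash
python3 -m crank '[[0,0,-10,0,70],[0,0,-30,0,70],[0,0,-60,0,70],[0,0,-100,0,70],[0,0,-130,0,70],[30,-30,-140,0,70],[60,-60,-140,0,70],[60,-90,-140,0,70],[60,-120,-140,0,70],[60,-120,-140,0,70]]'
python3 - <<'E'
from cell import env
from h import *
import cv2
a=env.read_camera("scene");im=a["img"][140:320,330:500];cv2.imwrite("pics/s4.png",cv2.resize(im,None,fx=3.3,fy=3.3,interpolation=cv2.INTER_CUBIC))
E
```

```text
t: 9.65
eef_pos: [403.4, 31.7, 254.1]
tcp_rot: [-3.141, 0.001, 3.139]
ft_force: [-0.4, 0.6, -0.2]
opening: 0.736
grip_force: 0.0
```

View pics/s4.png

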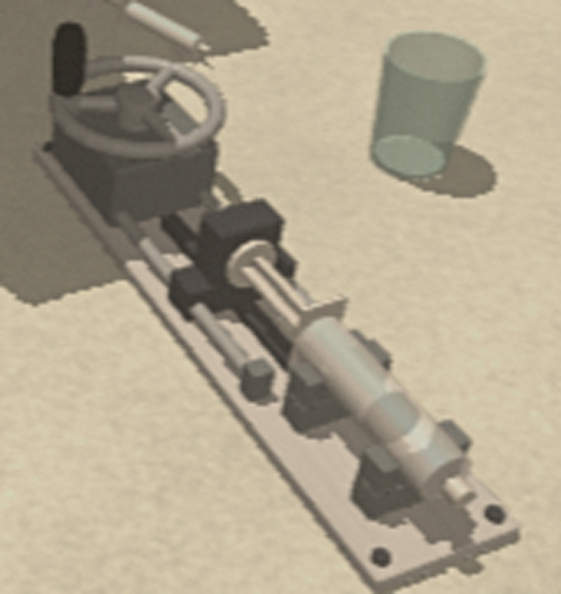

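The thumb plate, at (250,262) in the crop, sits flush on the pusher's front face. The knob is free and the arm is clear, so I hand in.

```bash
python3 -c "
from cell import env
print(env.job_done())"
```

```text
the job is handed in; nothing more can be done
None
```

I wound the handwheel clockwise about 206° by its knob until the pusher came to rest against the plunger's thumb plate, with no visible push on the plunger, then let go of the knob, moved the arm clear and handed the job in at about 10 s; no verdict was returned.

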